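Wedge up the rocking stirrer

ROBOT

A 6-joint arm with a two-finger parallel gripper is mounted at the origin on a cart in front of the work surface, level with it; the furniture and walls round the work are solid. World frame = base frame: x ahead of the robot, y to its left, z up, the work surface at z = 0. Lengths are in mm, angles in rad, forces in N, time in s.
With the tool pointing down it reaches from about 275 to 725 mm from the base axis. Payload 15.9 kg.
Tool frame: the origin (TCP) lies midway between the tips of the shut fingers; the grasp point (between the pads) lies 19 mm behind it (grip_depth is the distance from the TCP to the grasp point, in mm); z points along the fingers, y is the line along which they close (so a half turn about z gives the same grasp; the last joint's range is limited). The gripper opens to 85 mm and grips with 20 to 120 N. Pads are 22 mm wide; open, the fingers measure 114 mm over their backs; the gripper's body (76 mm by 85 mm) begins 54 mm behind the grasp point. The pads swing forward as they close: fully open they stand 13 mm farther back than shut.
Start: joints at [-1.279, 0.213, -0.034, 1.323, 0, 1.571], TCP at [143.832, -478.85, 231.306] pointing down, gripper open.
Joint ranges: [-2.98, 2.98], [-0.74, 1.72], [-1.14, 1.35], [-2.1, 2.04], [-1.57, 1.44], [-3.14, 3.14]. Speed limits (rad/s): [1.89, 1.89, 2.39, 2.57, 3.14, 3.14].

INTERFACE

Orientations are given as a unit quaternion [w, x, y, z].
In Python, from station import * gives the robot as it stands. Calls block until the motion is done:
- move_pose(position, orientation): joint-space move of the TCP to a pose.
- line_to(position, rot=None, velocity=150, guard=None): straight line of the TCP; rot=None keeps the orientation; velocity is the mean speed in mm/s. With guard (N) it stops when the force on the tool has changed by that much, and returns True; else False.
- move_joints(angles): joint-space move.
- gripper_open() and grasp(): open the fingers fully, or close them until they stop; the grip force is fixed at half the most.
- hold(seconds).
- solve_ik(position, orientation): joint angles nearest the present ones, or None.
- read_state(): the state.
- read_camera(name): name is "side" or "top"; returns a dict with "img" (400x640x3 uint8, red, green, blue), "vertical_fov" (degrees; the focal length in pixels is half the picture's height over the tangent of half this angle, whatever the lens; pixels are square), "cx", "cy" (the principal point, pixels), "extrinsics" (4x4, takes a point from camera to world coordinates). Camera axes: x right, y up, looking along -z (the intrinsics and any distortion apply to the point x, -y, -z); pixel columns grow to the right and rows downward; lengths in mm; the calibration is good to about 2 mm. A picture is of the moment at which its call begins. There is no depth.
A pose or a line that the arm cannot do raises Unreachable and nothing moves.
- hand_in(): hands the job in; it is judged then, once.
The state is a dict: "clock": time; "joint_positions": joint angles; "qvel": joint speeds; "joint_torque": joint torques, N m; "tool_pos": TCP position; "ee_rot": TCP orientation; "ft_force": force on the tool from outside, world axes, zero at the start; "ft_torque": the same for the moment, N m; "width": finger opening in mm; "grasp_force": force on a finger pad.
Only numpy, scipy, OpenCV 4.12 (cv2) and the standard library are available. Lean on these libraries where they do the work, as an engineer would, in place of code of your own. Each camera call takes 0.05 s, during which the arm holds its last target. There are 200 camera calls.

TASK

The magnetic stirrer rocks because its front left screw foot has seized short and hangs clear of the bench. Push the wooden wedge along the bench, thin end first, under that foot until it just fills the gap, then press down on the housing's top above that foot to check that the corner no longer dips. Only push and press with the fingers: lift nothing, do not shove the stirrer along the bench, and leave the other things where they are.

Things in the scene. Friction and masses are not known exactly. Their poses are not given: they have to be found in the camera images.
- stirrer: Magnetic stirrer, loose, 2.2 kg: white housing 200 mm deep (own x, front to back), 160 wide (own y, to its left), underside 18 mm, flat top 60 mm above the bench; a square plate behind x = -46 mm rises to 70 mm; two knobs stand 16 mm out of the front. Origin on the bench under its middle. Stands level on 18 mm wide feet at (-78,-60), (78,60), (78,-60) mm; 3 N on the front left corner rocks it.
- stirrer_foot (a joint): How short the seized front left foot is: height in m of its flat underside above the bench while the stirrer is level, 0.0045 to 0.0085; it is fixed there. The wedge's height under the outer rim of the foot has to match this.
- short_foot (a point): Centre of the flat underside of the short front left foot pad, a rubber disc of 18 mm diameter and 8 mm height. Its centre is 20 mm in from the left side and 22 mm in from the front face of the housing.
- press_spot (a point): Point on the flat top of the housing, 60 mm above the bench, straight above the short foot: press here. The flat strip in front of the plate is 54 mm deep.
- wedge: Wooden wedge lying loose and flat to the left of the stirrer, 35 g: 110 mm long (own x), 40 wide; 13 mm thick at the butt (x = -55 mm), tapering evenly to 2 mm at the thin tip (x = +55 mm): 1 mm of height per 10 mm of length. Origin at the middle of its underside, z up; balances at x = -16 mm. It starts with its thin end roughly towards the short foot and at least 20 mm clear of the housing.
- wedge_tip (a point): Middle of the thin end of the wedge, on its underside.
- wedge_butt (a point): Middle of the thick end (butt) of the wedge, on its underside. The butt face is 40 mm wide and 13 mm high.
- beaker: Bystander: glass beaker, 52 mm wide, 68 mm high, part filled; origin under its middle.
- timer: Bystander: white bench timer standing up, 68 mm wide, 65 mm high; origin under its middle.
- label_roll: Bystander: white roll of labels, 67 x 60 x 40 mm; origin under its middle.
- marker: Bystander: marker pen lying down, 138 mm long (own y), 17 mm thick; origin under its middle.
- spatula: Bystander: steel spatula lying down, 219 mm long (own y), 11 mm thick; origin under its middle.
- weigh_boats: Bystander: stack of white weighing boats, 63 x 63 x 28 mm; origin under its middle.
- dropper_bottle: Bystander: small amber bottle with a dropper top, 36 mm wide, 101 mm high; origin under its middle.
Not all that is in view belongs to the job. Of the things like the wedge, leave any that is green; of the rest the smaller one is meant.

How it is judged (in metres and radians):
On the way, in this order (a step that is already met when the one before it is completed fails the run):
1. the thin end of the wedge is pushed in under the short foot (the foot's centre at least 8 mm behind the tip and within 14 mm of the wedge's centre line) (x of short_foot in the frame of wedge between -0.04 and 0.047 m and y of short_foot in the frame of wedge between -0.014 and 0.014 m), for 0.1 s.
2. the fingers press the stirrer down with more than 5 N, the wedge carries more than 2.5 N of it, and the stirrer stays level within 0.012 rad (contact force between the fingers and stirrer above 5 N and contact force between wedge and stirrer above 2.5 N and angle between stirrer's own z axis and vertical below 0.012 rad), for 0.2 s.
At the end, for the whole second after the job is handed in: The wedge lies flat under the short foot (within 14 mm of its centre line), in to within 1.7 mm of filling the gap (tip 9, 19, 29 or 39 mm past the foot's centre for a foot up to 5.5, 6.5, 7.5 or 8.5 mm short); the stirrer is level within 0.012 rad; both are at rest (((value of joint stirrer_foot below 0.0055 m and x of short_foot in the frame of wedge below 0.046 m) or (value of joint stirrer_foot between 0.0055 and 0.0065 m and x of short_foot in the frame of wedge below 0.036 m) or (value of joint stirrer_foot between 0.0065 and 0.0075 m and x of short_foot in the frame of wedge below 0.026 m) or (value of joint stirrer_foot above 0.0075 m and x of short_foot in the frame of wedge below 0.016 m)) and x of short_foot in the frame of wedge above -0.04 m and y of short_foot in the frame of wedge between -0.014 and 0.014 m and angle between stirrer's own z axis and vertical below 0.012 rad and angle between wedge's own z axis and vertical below 0.03 rad and height (world z) of wedge below 0.003 m and linear speed of each of wedge, stirrer below 0.01 m/s); the robot touches nothing.
It fails at once if the wedge is lifted off the bench (10 mm) or tipped (height (world z) of wedge above 0.01 m or angle between wedge's own z axis and vertical above 0.35 rad).
It fails at once if the stirrer is lifted, tipped or shoved more than 20 mm (distance of stirrer from where it was at the start of the episode above 0.02 m or height (world z) of stirrer above 0.012 m or angle between stirrer's own z axis and vertical above 0.15 rad).
It fails at once if a bystander is moved more than 30 mm (distance of any of beaker, timer, label_roll, marker, spatula, weigh_boats, dropper_bottle from where it was at the start of the episode above 0.03 m).
It also fails if it takes over 58 s, if anything falls off the work surface, if the arm or the gripper's body presses on something with over 40 N, if the wrist force passes 120 N, or if a joint passes its speed limit or range.

## Working session

There is one attempt and no reset: what is moved stays moved. The work goes in short steps, each a Python script; the robot and the scene stay as the last script left them, time stands still between calls to the robot, and variables do not carry over. Pictures are saved under pics/ and viewed, at most 10 in all, crops included, and the job is handed in when it is done.

```bash
mkdir -p pics; ls; python3 - <<'E'
from station import *
import cv2
for n in("top","side"):
    c=read_camera(n); cv2.imwrite(f"pics/{n}0.png",c["img"][:,:,::-1])
    print(n,{k:v for k,v in c.items() if k!="img"})
s=read_state();print(s["clock"],s["ee_rot"],s["tool_pos"])
E
```

```text
pics
top {'vertical_fov': 57.05572192314362, 'cx': 317.80413513207026, 'cy': 198.6887259098286, 'extrinsics': array([[-9.88805160e-03,  9.94687253e-01, -1.02467047e-01,
         4.59815739e+02],
       [-9.99547668e-01, -6.92145585e-03,  2.92669214e-02,
         1.48261817e+02],
       [ 2.84022125e-02,  1.02710091e-01,  9.94305764e-01,
         1.33704714e+03],
       [ 0.00000000e+00,  0.00000000e+00,  0.00000000e+00,
         1.00000000e+00]])}
side {'vertical_fov': 55.48958331731301, 'cx': 323.88329265128164, 'cy': 199.99266195469374, 'extrinsics': array([[ 9.91899830e-01,  6.68470742e-02, -1.08010166e-01,
         4.72677509e+02],
       [-1.26759159e-01,  4.66185678e-01, -8.75558695e-01,
        -8.47094815e+02],
       [-8.17574462e-03,  8.82157799e-01,  4.70882974e-01,
         5.99321954e+02],
       [ 0.00000000e+00,  0.00000000e+00,  0.00000000e+00,
         1.00000000e+00]])}
0.1 [-4.69306019e-04  9.89378435e-01  1.45361926e-01 -5.88487963e-05] [ 143.75354504 -478.59004466  230.88365636]
```

View pics/top0.png

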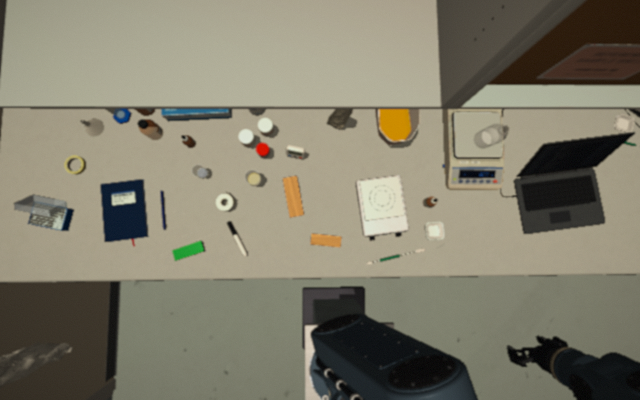

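View pics/side0.png

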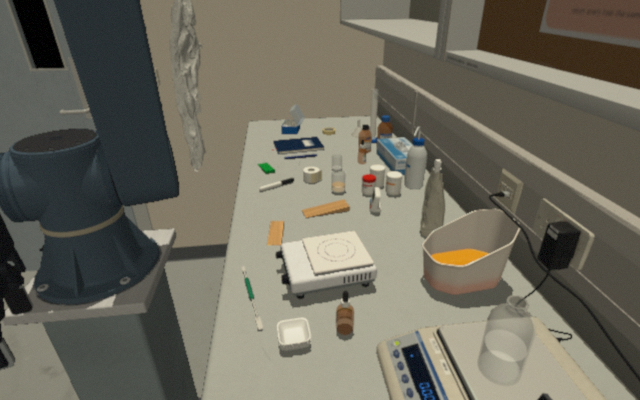

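Top view candidates for the wedge: green block (189,250), excluded by colour; large orange (293,196); small orange (326,240), which is the smaller of the two and so my choice. The stirrer is at (383,208), its front with the knobs facing the robot (knobs at 371,238 and 397,234). Next is a close crop plus masks.

```bash
cat > h.py <<'E'
from station import *
import cv2, numpy as np
def ray(c,uv,z):
    f=200/np.tan(np.radians(c["vertical_fov"]/2)); E=c["extrinsics"]
    d=E[:3,:3]@np.array([(uv[0]-c["cx"])/f,-(uv[1]-c["cy"])/f,-1]); o=E[:3,3]
    return (o+d*(z-o[2])/d[2])
def uv(c,p):
    f=200/np.tan(np.radians(c["vertical_fov"]/2)); E=c["extrinsics"]
    q=E[:3,:3].T@(np.array(p,float)-E[:3,3]); return c["cx"]-f*q[0]/q[2], c["cy"]+f*q[1]/q[2]
def rect(c,mask,roi,k=8):
    x0,y0,x1,y1=roi
    m=cv2.resize(mask[y0:y1,x0:x1].astype(np.float32),None,fx=k,fy=k,interpolation=cv2.INTER_CUBIC)>.5
    cs,_=cv2.findContours(m.astype(np.uint8),cv2.RETR_EXTERNAL,cv2.CHAIN_APPROX_NONE)
    b=max(cs,key=cv2.contourArea)[:,0]; 
    return (b+.5)/k-.5+[x0,y0]
def orange(c):
    h=cv2.cvtColor(c["img"],cv2.COLOR_RGB2HSV); return (h[...,0]>5)&(h[...,0]<22)&(h[...,1]>110)&(h[...,2]>90)
def white(c,t=175): return (c["img"].min(2)>t)
def box(c,b,z):
    w=np.array([ray(c,p,z)[:2] for p in b],np.float32); r=cv2.minAreaRect(w); return r,cv2.boxPoints(r)
E
python3 - <<'E'
from h import *
t=read_camera("top"); s=read_camera("side")
b=rect(t,orange(t),(305,225,350,255)); r,p=box(t,b,4); print("wedge top",r,p.round())
b=rect(s,orange(s),(255,212,295,250)); r,p=box(s,b,4); print("wedge side",r,p.round())
im=t["img"]; print(im[200,345:420:3].tolist()); print(im[165:250:4,385].tolist())
for th in(150,165,180):
    b=rect(t,white(t,th),(345,165,420,245)); r,p=box(t,b,60); print(th,"stir",r,p.round())
a=cv2.resize(t["img"][160:260,300:430],None,fx=6,fy=6,interpolation=cv2.INTER_CUBIC)[:,:,::-1]
cv2.imwrite("pics/tc.png",a)
a=cv2.resize(s["img"][210:310,255:385],None,fx=6,fy=6,interpolation=cv2.INTER_CUBIC)[:,:,::-1]
cv2.imwrite("pics/sc.png",a)
E
```

```text
wedge top ((447.5261535644531, 82.74836730957031), (110.7635498046875, 42.39274597167969), 83.7645263671875) [[420.  30.]
 [463.  25.]
 [475. 136.]
 [432. 140.]]
wedge side ((447.276123046875, 86.026611328125), (126.89917755126953, 41.32793426513672), 83.82820129394531) [[420.  25.]
 [461.  21.]
 [475. 147.]
 [434. 151.]]
[[175, 166, 144], [173, 165, 143], [174, 164, 141], [173, 165, 143], [138, 130, 113], [213, 203, 184], [218, 217, 193], [222, 227, 202], [207, 210, 186], [221, 225, 201], [215, 218, 193], [222, 225, 200], [223, 225, 200], [221, 222, 198], [223, 223, 198], [216, 215, 192], [219, 216, 191], [220, 217, 191], [225, 220, 195], [198, 193, 173], [169, 161, 140], [172, 165, 142], [172, 163, 139], [170, 162, 140], [169, 162, 140]]
[[171, 163, 141], [171, 162, 139], [173, 165, 143], [177, 169, 148], [222, 221, 197], [209, 209, 184], [216, 216, 190], [222, 222, 197], [220, 222, 197], [221, 222, 197], [215, 216, 192], [219, 220, 197], [222, 223, 199], [218, 212, 189], [223, 220, 203], [223, 221, 204], [223, 223, 205], [158, 151, 138], [175, 167, 144], [173, 166, 143], [174, 165, 143], [172, 165, 142]]
150 stir ((569.0117797851562, -115.00494384765625), (198.4263153076172, 162.1589813232422), 7.056920528411865) [[ 461.  -47.]
 [ 481. -208.]
 [ 677. -183.]
 [ 658.  -22.]]
165 stir ((567.6542358398438, -114.30647277832031), (194.7288818359375, 157.3321533203125), 6.986613750457764) [[ 461.  -48.]
 [ 481. -204.]
 [ 674. -181.]
 [ 655.  -24.]]
180 stir ((567.6168212890625, -113.57325744628906), (192.84803771972656, 153.10479736328125), 7.070308685302734) [[ 463.  -49.]
 [ 481. -201.]
 [ 673. -178.]
 [ 654.  -26.]]
```

View pics/tc.png

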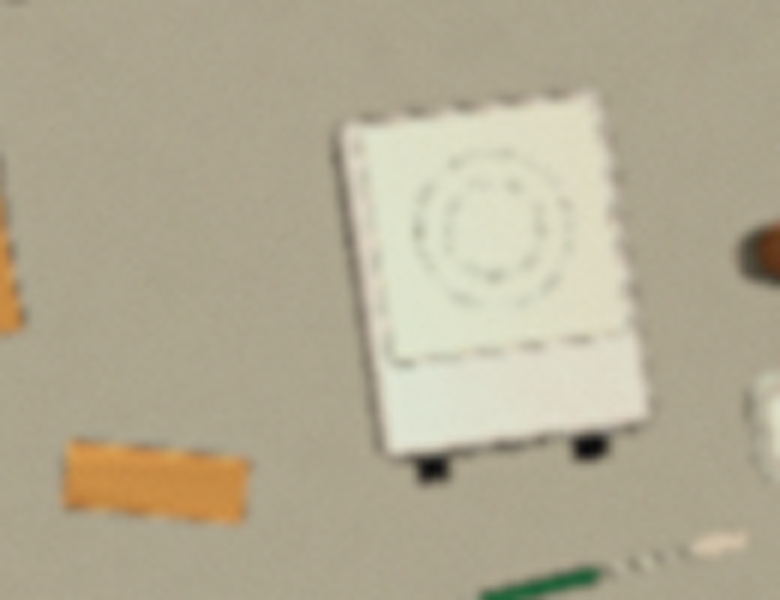

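View pics/sc.png

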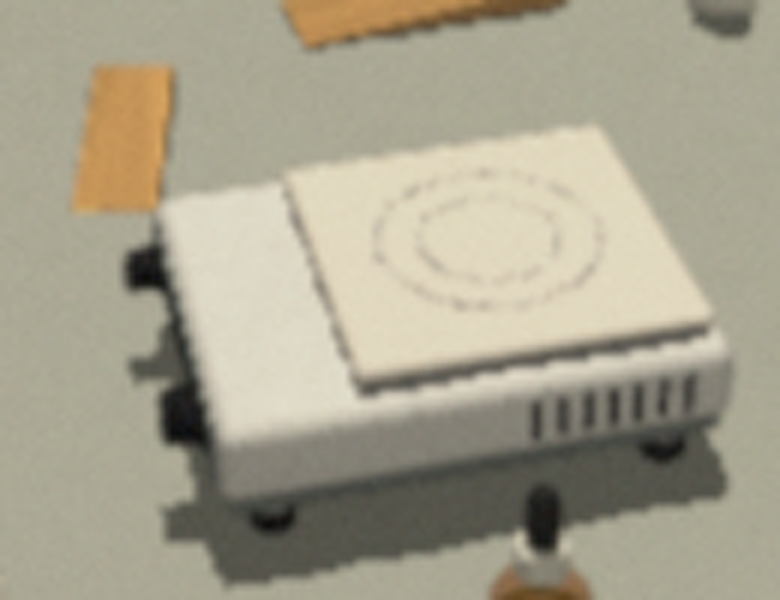

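The choice checks out: the wedge at top (326,240) measures 110x42 mm, with its tip near (441,27). The crops also show the stirrer's front-left top corner at top (364.7,236) and side (281.7,243), yaw about 7°. Plan: push the wedge's near side first, which aligns its axis with the stirrer's y axis through the foot, then push the butt.

```bash
cat >> h.py <<'E'
PHI=np.radians(7.1); N=np.array([np.cos(PHI),np.sin(PHI)]); D=np.array([N[1],-N[0]])
Q=[0,np.cos(PHI/2),np.sin(PHI/2),0]
F=np.array([485.,-64.])
def P(xy,z): return [float(xy[0]),float(xy[1]),float(z)]
def look(tag,roi=(300,215,350,255)):
    t=read_camera("top"); b=rect(t,orange(t),roi); r,p=box(t,b,4)
    print(tag,np.round(r[0],1),np.round(r[1],1),p.round().tolist()); return t,p
E
python3 - <<'E'
from h import *
t=read_camera("top"); s=read_camera("side")
print("FL",ray(t,(364.7,235.8),60),ray(s,(281.7,243.3),60)); print("FR",ray(t,(408,230),60),ray(s,(290.8,284.2),60))
com=np.array([449.2,98.7]); fin=F-163*D
print("fin com",fin)
a=com+2*D-44*N
move_pose(P(a,200),Q); grasp(); line_to(P(a,40)); line_to(P(a,4),velocity=80)
e=fin+2*D-31*N; e=a+N*((e-a)@N)
print(a,e,line_to(P(e,4),velocity=40,guard=8),read_state()["tool_pos"],read_state()["clock"])
look("with arm"); 
line_to(P(a,4),velocity=100); line_to(P(a,90)); back=F-300*D; line_to(P(back,90))
t,p=look("clear"); cv2.imwrite("pics/a.png",cv2.resize(t["img"][180:270,270:420],None,fx=5,fy=5)[:,:,::-1])
print(read_state()["clock"])
E
```

```text
FL [460.93434282 -50.71206357  60.        ] [463.554988   -56.22418372  60.        ]
FR [ 479.55110571 -202.65659302   60.        ] [ 478.26874356 -212.31380112   60.        ]
fin com [464.85295929  97.75010588]
[405.78459769  91.27687115] [433.9822288   94.78907177] False [433.80873486  94.75403417   3.92852045] 7.5667
with arm [538.2 174.1] [3.2 3.2] [[537.0, 173.0], [540.0, 173.0], [540.0, 176.0], [537.0, 176.0]]
clear [466.7  85.8] [111.3  42.8] [[439.0, 33.0], [482.0, 28.0], [494.0, 139.0], [451.0, 143.0]]
9.9667
```

View pics/a.png

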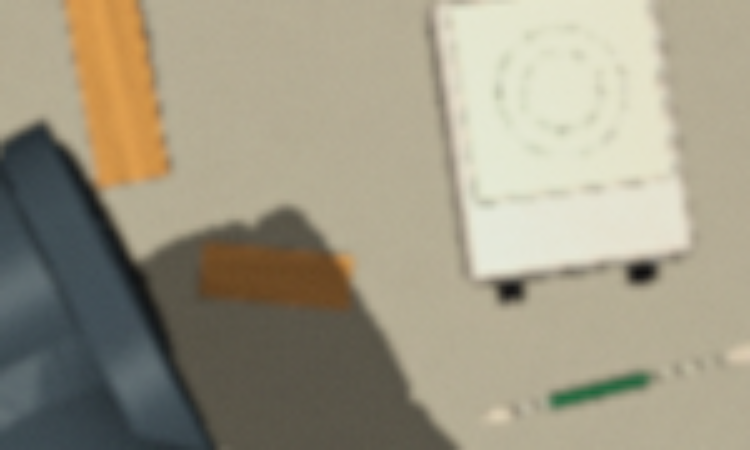

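The wedge moved 19 mm sideways without turning. The axis still needs about 13° of rotation, so I'll push the butt end from the far side.

```bash
sed -i 's/F=np.array.*/F=np.array([485.,-68.])/' h.py
python3 - <<'E'
from h import *
a=[516,117]
line_to(P(a,90)); line_to(P(a,3.5),velocity=100)
print(line_to(P([492,117],3.5),velocity=40,guard=8))
line_to(P(a,3.5)); line_to(P(a,90)); line_to(P([458,230],90))
t,p=look("clear"); print(read_state()["clock"])
from itertools import combinations
p=p[np.argsort(p[:,1])]; tip=(p[0]+p[1])/2; bt=(p[2]+p[3])/2; d=(tip-bt)/np.linalg.norm(tip-bt)
print("tip",tip,"butt",bt,"yaw",np.degrees(np.arctan2(d[0],-d[1])),"line offset of foot",np.cross(d,F-tip),"dist",d@(F-tip))
E
```

```text
False
clear [459.9  82.5] [108.   42.6] [[438.0, 29.0], [481.0, 28.0], [482.0, 136.0], [439.0, 137.0]]
14.8667
tip [459.39996   28.489704] butt [460.41785 136.51038] yaw -0.53988445 line offset of foot 26.508085908536685 dist 96.24419997818245<stdin>:9: DeprecationWarning: Arrays of 2-dimensional vectors are deprecated. Use arrays of 3-dimensional vectors instead. (deprecated in NumPy 2.0)
```

```bash
cat >> h.py <<'E'
def wedge(tag):
    t,p=look(tag,(300,210,375,258)); p=p[np.argsort(p[:,1])]; tip=(p[0]+p[1])/2; bt=(p[2]+p[3])/2; d=(tip-bt)/np.linalg.norm(tip-bt); v=F-tip
    print("tip",tip,"butt",bt,"yaw",np.degrees(np.arctan2(d[0],-d[1])),"foot off",d[0]*v[1]-d[1]*v[0],"dist",d@v,"clk",read_state()["clock"])
    return t
E
python3 - <<'E'
from h import *
a=[410,72]
line_to(P([458,200],60)); line_to(P([400,150],60)); line_to(P(a,30)); line_to(P(a,3),velocity=80)
print(line_to(P([437,72],3),velocity=40,guard=8))
line_to(P(a,3)); line_to(P(a,60)); line_to(P([400,150],60)); line_to(P([450,230],60))
wedge("w")
E
```

```text
False
w [468.2  84.6] [ 42.9 111.6] [[441.0, 138.0], [453.0, 27.0], [496.0, 32.0], [483.0, 142.0]]
tip [474.5133    29.131512] butt [461.8927  140.06335] yaw 6.4905767 foot off -0.560247687563276 dist 97.69435864955403 clk 20.3417
```

```bash
python3 - <<'E'
from h import *
bt=np.array([461.9,139.]); tip=np.array([474.5,29.1]); d=(tip-bt)/np.linalg.norm(tip-bt)
s=bt-30*d; line_to(P(s,60)); line_to(P(s,4),velocity=80)
e=bt-14*d+64*d
print(line_to(P(e,4),velocity=50,guard=4),read_state()["ft_force"],e)
line_to(P(e-8*d,4)); line_to(P(e-130*d,60))
wedge("w")
E
```

```text
False [ 0.14139869 -0.11839456 -0.04130888] [467.59517601  89.32540921]
w [475.   23.3] [ 42.5 111.5] [[448.0, 76.0], [460.0, -35.0], [502.0, -30.0], [490.0, 81.0]]
tip [481.36813  -32.148907] butt [468.61508  78.66414] yaw 6.5650697 foot off -0.4908592437695347 dist 36.031242134176864 clk 24.8417
```

```bash
python3 - <<'E'
from h import *
bt=np.array([468.6,78.]); tip=np.array([481.4,-32.1]); d=(tip-bt)/np.linalg.norm(tip-bt)
s=bt-20*d; line_to(P(s,60)); line_to(P(s,4),velocity=80); hold(.2); print(read_state()["ft_force"])
line_to(P(bt+10*d,4),velocity=40,guard=5)
g=line_to(P(bt+82*d,4),velocity=20,guard=3)
S=read_state(); tp=np.array(S["tool_pos"][:2]); print(g,S["ft_force"],tp,"butt travel",(tp-bt)@d+11, "clk",S["clock"])
line_to(P(tp-10*d,4),velocity=60); line_to(P(tp-70*d,60))
t=wedge("w"); c=read_camera("side")
cv2.imwrite("pics/b.png",cv2.resize(t["img"][180:270,280:420],None,fx=5,fy=5)[:,:,::-1])
b=rect(t,white(t,165),(345,165,420,245)); print(box(t,b,60)[0])
E
```

```text
[ 0.22627614 -0.58440603 -0.21225672]Traceback (most recent call last):
  File "<stdin>", line 5, in <module>
station.Unreachable: the arm cannot follow that straight line within its joint ranges
```

```bash
python3 - <<'E'
from h import *
print(read_state()["joint_positions"],read_state()["tool_pos"],read_state()["clock"])
bt=np.array([468.6,78.]); d=np.array([.1155,-.9933])
for k in (10,30,50,60,70,75,82,90):
  for z in (4,10): 
    q=solve_ik(P(bt+k*d,z),Q); print(k,z,None if q is None else np.round(q,2))
print(solve_ik(P(F,80),Q),solve_ik(P(F,60),Q))
E
```

```text
[ 1.43974202e-01  3.33312234e-01 -4.90843367e-01  7.46662455e-01
  5.44390999e-06 -3.12151875e+00] [469.73834089  68.10313875   3.99778507] 27.75
10 4 [ 0.14  0.33 -0.49  0.75  0.   -3.12]
10 10 [ 0.14  0.33 -0.48  0.76  0.   -3.12]
30 4 [ 0.1   0.33 -0.49  0.75  0.    3.12]
30 10 [ 0.1   0.33 -0.48  0.76  0.    3.12]
50 4 [ 0.06  0.33 -0.49  0.75  0.    3.08]
50 10 [ 0.06  0.33 -0.48  0.76  0.    3.08]
60 4 [ 0.04  0.34 -0.49  0.75  0.    3.06]
60 10 [ 0.04  0.33 -0.48  0.76  0.    3.06]
70 4 [ 0.02  0.34 -0.49  0.75  0.    3.04]
70 10 [ 0.02  0.33 -0.48  0.76  0.    3.04]
75 4 [ 0.01  0.34 -0.48  0.75  0.    3.03]
75 10 [ 0.01  0.33 -0.48  0.76  0.    3.03]
82 4 [-0.01  0.34 -0.48  0.75  0.    3.01]
82 10 [-0.01  0.33 -0.47  0.76  0.    3.01]
90 4 [-0.02  0.34 -0.48  0.75  0.    2.99]
90 10 [-0.02  0.33 -0.47  0.77  0.    2.99]
[-0.13929816  0.27516289 -0.34905939  0.94657405  0.          2.87837612] [-0.13929816  0.2945915  -0.37873784  0.89746699  0.          2.87837612]
```

The wrist joint hit its ±π limit. I'll back off, turn the tool 90° (which also gives a wider pushing face) and continue.

```bash
python3 - <<'E'
from h import *
bt=np.array([468.6,78.]); d=np.array([.1155,-.9933])
line_to(P(bt-10*d,4)); line_to(P(bt-10*d,50))
for s in(1,-1):
    f=PHI+s*np.pi/2; q=[0,np.cos(f/2),np.sin(f/2),0]; j=solve_ik(P(bt-10*d,50),q); print(np.round(j,2))
    if j is not None and abs(j[5]+1.57)<.4: QQ=q
move_pose(P(bt-10*d,50),QQ); line_to(P(bt-10*d,4),velocity=100); hold(.2)
print(read_state()["ft_force"],read_state()["clock"])
line_to(P(bt+12*d,4),velocity=60,guard=6)
g=line_to(P(bt+82*d,4),velocity=20,guard=3)
S=read_state(); tp=np.array(S["tool_pos"][:2]); print(g,S["ft_force"],tp,"butt travel",(tp-bt)@d+11, "clk",S["clock"])
line_to(P(tp-10*d,4),velocity=60); line_to(P(tp-70*d,60))
t=wedge("w")
cv2.imwrite("pics/b.png",cv2.resize(t["img"][180:270,280:420],None,fx=5,fy=5)[:,:,::-1])
b=rect(t,white(t,165),(345,165,420,245)); print(box(t,b,60)[0])
E
```

```text
[ 0.19  0.28 -0.43  0.86  0.    1.63]
[ 0.19  0.28 -0.43  0.86  0.   -1.51]
[ 0.52981946  0.27472881 -0.24344494] 30.7
True [ 0.90186092  0.85096553 -0.63736759] [477.69247096  -2.14913737] butt travel 91.66231854364673 clk 34.3833
w [547.3 168.6] [14.  21.3] [[537.0, 162.0], [558.0, 162.0], [558.0, 176.0], [537.0, 176.0]]
tip [547.26447 161.6299 ] butt [547.33185 175.66762] yaw -0.27502477 foot off -61.1615058536433 dist 229.92611655955702 clk 35.45
((568.9248657226562, -114.47249603271484), (198.0054168701172, 157.39773559570312), 7.1884870529174805)
```

View pics/b.png

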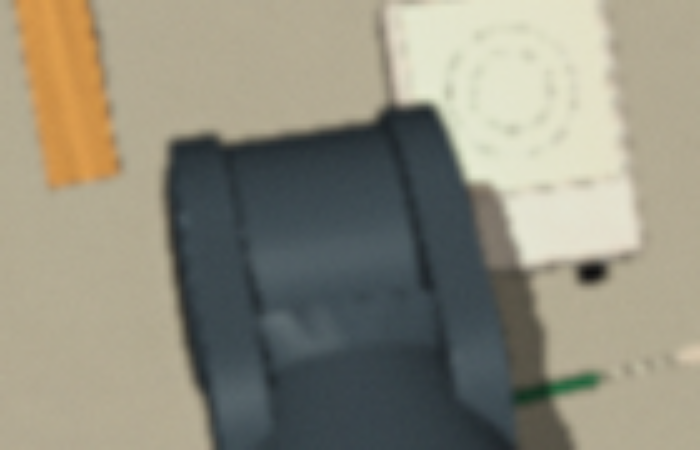

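```bash
python3 - <<'E'
from h import *
line_to(P(F+[0,110],100),velocity=250); line_to(P(F,100),velocity=200); line_to(P(F,68),velocity=100); hold(.2)
f0=read_state()["ft_force"][2]
g=line_to(P(F,54),velocity=12,guard=5); S=read_state(); z0=S["tool_pos"][2]; z=z0; print(g,z0,S["ft_force"]-0,f0)
for i in range(12):
    hold(.1); S=read_state(); f=S["ft_force"][2]-f0
    print(round(S["tool_pos"][2],2),round(f,1))
    if f>10: break
    z-=.3; line_to(P(F,z),velocity=10)
hold(.4); S=read_state(); print("held",S["tool_pos"],S["ft_force"],S["clock"])
line_to(P(F,100),velocity=100); line_to(P([330,-250],160),velocity=300)
print(S["clock"]); t=wedge("w"); s=read_camera("side")
a=cv2.resize(t["img"][190:250,320:420],None,fx=6,fy=5); b=cv2.resize(s["img"][210:310,235:385],None,fx=4,fy=3)
cv2.imwrite("pics/c.png",np.vstack([a[:300],b[:300]])[:,:,::-1]); print(read_state()["clock"])
E
```

```text
True 59.88614766510653 [-1.57228945 -0.15809524 11.52153041] -0.8071766644605711
59.89 10.9
held [484.96247292 -67.96282429  59.90597413] [-2.19013748 -0.40560443 10.89314331] 38.4
38.4
w [481.1 -31.5] [42.  39.1] [[457.0, -15.0], [463.0, -54.0], [505.0, -48.0], [499.0, -9.0]]
tip [483.87494  -50.842556] butt [478.24762  -12.116627] yaw 8.267861 foot off -1.353891933417458 dist 17.140904163253026 clk 39.9833
40.0333
```

View pics/c.png

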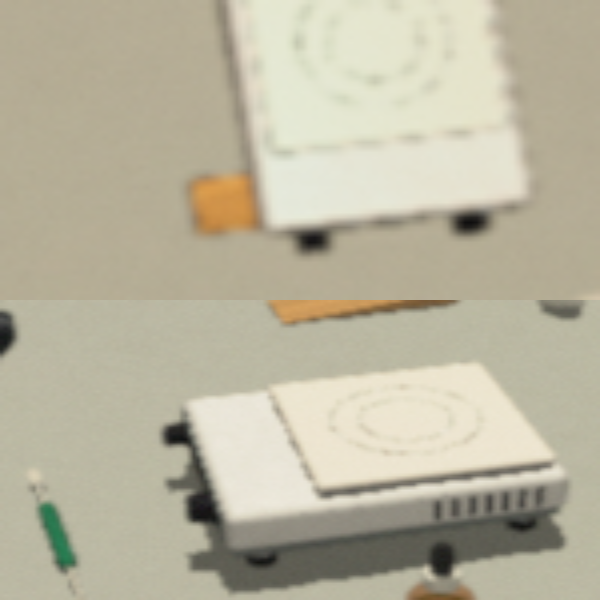

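The picture shows the wedge butt at y ≈ -12 mm, so the tip is about 54 mm past the foot's centre and the wedge lies about 1 mm off line. The corner held at z = 59.9 mm under 11 N with no dip, the stirrer has not shifted and the arm is clear.

```bash
python3 -c "
from station import *
print(hand_in())"
```

```text
the job is handed in; nothing more can be done
None
```

I pushed the wedge under the short foot until the force rose (tip about 54 mm past the foot's centre), pressed the corner with about 11 N without it dipping, and handed the job in at about 40 s; no verdict was returned.

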